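Fit a fresh drying filter into the push-fit port

ROBOT

A 7-joint arm with a two-finger parallel gripper is mounted at the origin on the work surface. World frame = base frame: x ahead of the robot, y to its left, z up, the work surface at z = 0. Lengths are in m, angles in rad, forces in N, time in s.
With the tool pointing down it reaches from about 0.4 to 0.85 m from the base axis. Payload 10.4 kg.
Tool frame: the origin (TCP) lies between the finger pads; the fingertips stand r.nose_length ahead of it and the grasp point (between the pads) lies 6 mm ahead of it (r.nose_length is the distance from the TCP to the fingertips, in m); z points along the fingers, x is the direction in which the jaws open and shut, and the axes are right-handed (so a half turn about z gives the same grasp; the last joint's range is limited). The gripper opens to 87 mm and grips with 3 to 60 N. Pads are 19 mm wide; open, the fingers measure 117 mm over their backs; the gripper's body (75 mm by 190 mm) begins 51 mm behind the grasp point.
Start: joints at [1.304, 0.332, -0.065, 1.46, 0.022, 1.35, -0.088], TCP at [0.151, -0.607, 0.248] pointing down, gripper open.
Joint ranges: [-2.6, 2.6], [-0.5, 2.12], [-1.47, 1.34], [0.16, 2.42], [-1.27, 4.41], [0.06, 2.06], [-2.6, 2.6]. Speed limits (rad/s): [2.22, 2.22, 2.79, 2.79, 3.14, 3.14, 3.14].

INTERFACE

Orientations are given as a unit quaternion [x, y, z, w].
In Python, from bench import r gives the robot as it stands. The module is installed in compiled form; this text tells all that it offers.
- The arm moves only by the shell command python3 -m creep 'ROWS' [OPENING] [FORCE]. ROWS is JSON, a list of rows, each an object of numbers: "x", "y", "z": the shift along the world's x, y, z in m; "spin": the turn about the world's z in degrees. In form: [{"x": .., "y": .., "z": .., "spin": ..}, ...]. A call has 1 to 12 rows; each row is the pose to reach, as a shift and turn from the pose commanded when the call began; what a row does not reach only later rows make up. A row lasts 1/8 s, in which the tool goes at most 62.5 mm and 10.7 degrees, less where a joint would pass 70% of its speed; a pose out of reach is approached as far as the arm can. A call with a gripper value outside its range is refused whole. OPENING is the finger opening in m, from 0 to 0.087, set as the call begins (- or left out, the last holds). The fingers move at their own pace and stop on an object; FORCE is the grip in N (left out, the last holds). Time passes only in rows, so rows that repeat a pose let the fingers close. It gives the time, the measured TCP pose, the force and the opening at its end, in the units of the state.
- r.read_state(): the state, without advancing time (a new reading comes with each control period).
- r.camera(name): name is "side" or "top" or "wrist"; returns a dict with "pixels" (480x640x3 uint8, blue, green, red), "z_map" (480x640 float32, m along the optical axis (not along the pixel's ray), 0 where there is no reading), "K" (3x3 intrinsics, pixels), "k1" (the pictures are not rectified: a ray, as slopes to the right and down, at radius r is drawn at 1 + k1 r^2 times it, then the intrinsics apply), "R" (3x3) and "t" (3): a world point X has camera coordinates R X + t. Camera axes: x right, y down, z forward; pixel columns grow to the right and rows downward; lengths in m; the calibration is good to about 2 mm. A picture is of the moment at which its call begins.
- r.close_job(): hands the job in, once; it reports no verdict.
The state is a dict: "time": time; "joint_positions": joint angles; "joint_vel": joint speeds; "joint_torque": joint torques, N m; "ee_pos": TCP position; "eef_rot": TCP orientation; "ft_force": force on the tool from outside, world axes, zero at the start; "torque": the same for the moment, N m; "width": finger opening in m.
Only numpy, scipy, OpenCV 4.12 (cv2) and the standard library are available. Lean on these libraries where they do the work, as an engineer would, in place of code of your own. Each camera call takes 0.05 s, during which the arm holds its last target. There are 200 camera calls.

TASK

Pull the red dust plug out of the port on the air station and put it in the steel tray. Then take the new filter (white with blue ends) from the grey rack and push its stem into the port, past the stiff seal, until it bottoms and stands there fully home. Leave the used brown filter in the rack, and do not disturb the other loose things on the bench.

Things in the scene. Friction and masses are not known exactly. Their poses are not given: they have to be found in the camera images.
- station: Air station fixed to the bench, 120 x 110 mm, z up. Port: upright aluminium block 44 x 44 mm, face 60 mm above the bench, blue ring round the hole. Origin on the bench under the port's axis. White valve box from 37 to 72 mm along +x, 90 mm wide, with a round gauge in front (29 mm from the port's axis along +x, y -41 to -3 mm) reaching 77 mm above the bench.
- port_mouth (a point): Centre of the port's round hole, on its top face, 60 mm above the bench. Vertical bore 13 mm in diameter, 30 mm deep. A sprung rubber seal sits 16 mm down: a 12 mm stem feels it 13 to 22 mm deep and needs some 5 to 18 N to pass, then slides on with less (up to 8 N) to the solid bottom. The weight of the filter alone does not take it to the bottom.
- port_bottom (a point): Centre of the bore's solid bottom, 30 mm above the bench (30 mm below the mouth). z axis up, along the bore.
- plug: Loose red plastic dust plug, about 20 g, standing in the port with a loose fit. Origin at the foot of its stem, z axis up along the plug: stem 10 mm diameter from 0 to 10 mm, flange 25 mm diameter from 10 to 14 mm (rests on the port's face), cylindrical grip 20 mm diameter from 14 to 42 mm. At the start its origin is 10 mm below the port's face.
- plug_middle (a point): Point on the plug's axis 22 mm above its origin.
- tray: Open steel tray fixed to the bench, empty, 140 (x) x 120 (y) mm outside, walls 4 mm thick and 28 mm high. Floor 4 mm thick. Origin at the centre of its underside.
- rack: Grey plastic rack fixed to the bench, 190 (x) x 56 (y) x 50 (z) mm, three holes 16 mm in diameter and 47 mm deep at x = -70, 0 and +70 mm. Origin at the centre of its underside. New and used filter stand in the two end holes, either way round; the middle one is empty.
- new_filter: New filter, loose, about 60 g, white with blue ends, upright in the rack, shoulder on the rack's top. Origin at the stem's tip (5 mm above the bench at the start), z up along it. Stem 12 mm diameter from 0 to 45 mm (tip tapered to 8 mm over 4 mm; black mark from 30 to 33 mm, its lower edge level with the port's face when home), body 25 to 26 mm diameter from 45 to 111 mm.
- new_filter_grip (a point): A good place to grip the new filter: on its axis, 85 mm above the tip, 26 mm below the top.
- used_filter: The used filter: same shape and size as the new one, but brown with orange ends. Stays in the rack. Origin at the tip of its stem.
- weight_brass: Loose brass check weight, 24 mm in diameter, 33 mm high, standing among the task's things. Leave alone. Origin under its centre.
- weight_steel: Loose steel check weight, 24 mm in diameter, 33 mm high, standing among the task's things. Leave alone. Origin under its centre.
- tent_a: White three-sided instrument rest, 70 x 110 x 58 mm. Leave alone. Origin under its centre.
- tent_b: Second white three-sided instrument rest, same size. Leave alone. Origin under its centre.
- jar: Closed amber jar, 60 mm in diameter, 80 mm high. Leave alone. Origin under its centre.
- driver: Screwdriver 180 mm long lying on the bench, yellow handle. Leave alone. Origin near its middle, x axis along it towards the tip.

How it is judged:
By the outcome, as a careful person would: the job done as asked, in the order asked, and still so for the second after the job is handed in, with the robot touching nothing.
It also fails if it takes over 62 s, if anything falls off the work surface, if the arm or the gripper's body presses on something with over 40 N, if the wrist force passes 120 N, or if a joint passes its speed limit or range.

## Working session

There is one attempt and no reset: what is moved stays moved. The work goes in short steps, Python scripts to look and compute and a shell command to move; the robot and the scene stay as the last step left them, time stands still between calls to the robot, and variables do not carry over. Pictures are saved under pics/ and viewed, about 8 in all and at most 12, crops included, and the job is handed in when it is done.

```bash
mkdir -p pics
cat > h.py <<'E'
import numpy as np, cv2
from bench import r
def world(c):
    K=c["K"];h,w=c["z_map"].shape
    u,v=np.meshgrid(np.arange(w),np.arange(h))
    x=(u-K[0,2])/K[0,0];y=(v-K[1,2])/K[1,1]
    xd,yd=x.copy(),y.copy()
    for _ in range(8):
        s=1+c["k1"]*(x*x+y*y);x=xd/s;y=yd/s
    z=c["z_map"];P=np.stack([x*z,y*z,z],-1)
    W=(P-c["t"])@c["R"]
    W[z==0]=np.nan
    return W
def snap(n,f):
    c=dict(r.camera(n));cv2.imwrite("pics/"+f,c["pixels"]);np.savez("pics/"+f[:-4]+".npz",**c);return c
E
python3 - <<'E'
from h import *
for n in("top","side"):
    c=snap(n,n+"1.png");print(n,c["K"].ravel(),c["k1"],-c["R"].T@c["t"])
print(r.read_state(),r.nose_length)
E
```

```text
top [504.28251707   0.         326.49478161   0.         504.28251707
 237.3577959    0.           0.           1.        ] -0.1256982120591395 [ 0.43474164 -0.03111737  1.57107599]
side [522.94782272   0.         321.61280569   0.         522.94782272
 241.32742235   0.           0.           1.        ] -0.06344644644144162 [0.41233146 1.08884581 0.77409298]
{'time': 0.1, 'joint_positions': array([ 1.30440584,  0.33281085, -0.06473499,  1.46087332,  0.02158922,
        1.34989608, -0.08854184]), 'joint_vel': array([ 1.55822949e-03, -6.88172089e-04,  1.18983682e-03, -1.15825538e-03,
        8.66073754e-06, -1.59676440e-03,  1.21581321e-03]), 'joint_torque': array([ 1.76049249e-03, -6.24542999e+01,  2.48319574e-02, -3.90717459e+01,
       -6.14248146e-02,  3.65355494e-02,  4.12839017e-05]), 'ee_pos': array([ 0.15080746, -0.60620063,  0.24682457]), 'eef_rot': array([ 7.87842119e-01, -6.15876918e-01, -5.20353351e-04, -3.83276450e-04]), 'ft_force': array([-0.47889085,  0.22093826, -0.05478191]), 'torque': array([-0.00067918, -0.01744391,  0.00393626]), 'width': 0.0867000834061179} 0.025
```

View pics/top1.png

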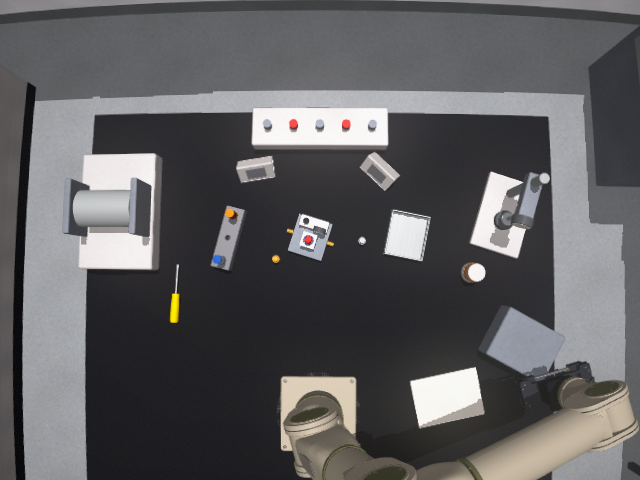

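View pics/side1.png

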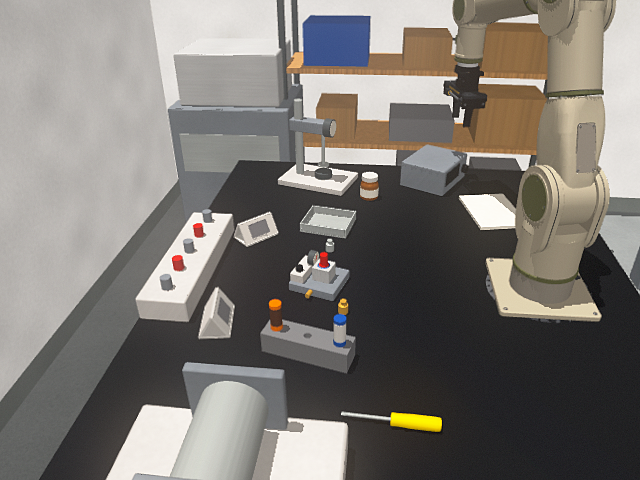

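Top view: plug at about (308,240), new filter (217,259), used filter (230,213), tray (407,236), brass weight (276,259), steel weight (362,240). The side view agrees. Next I measure positions from the depth map.

Run:
```python
from h import *
c=np.load("pics/top1.npz");W=world(c);hsv=cv2.cvtColor(c["pixels"],cv2.COLOR_BGR2HSV)
def m(name,u,v,rad,zlo,zhi,hl=None):
    s=np.zeros(W.shape[:2],bool);s[v-rad:v+rad+1,u-rad:u+rad+1]=1
    s&=(W[...,2]>zlo)&(W[...,2]<zhi)
    if hl: s&=(hsv[...,0]>=hl[0])&(hsv[...,0]<=hl[1])&(hsv[...,1]>100)
    p=W[s];print(name,len(p),"mean",p.mean(0).round(4),"mid",((p.min(0)+p.max(0))/2).round(4),"rng",np.ptp(p,axis=0).round(3))
    q=np.argwhere(s)[:,::-1].astype(np.float32);rc=cv2.minAreaRect(p[:,:2].astype(np.float32));print("   rect",[np.round(x,4) for x in rc])
m("plug",308,240,9,.085,.1)
m("new",217,259,12,.105,.13)
m("used",230,213,12,.105,.13)
m("rack",228,238,40,.045,.055)
m("trayrim",407,236,34,.022,.034)
m("brass",276,259,8,.025,.04)
m("steel",362,240,8,.025,.04)
m("valve",315,225,22,.062,.082)
m("portface",308,240,16,.055,.066)
m("base",310,237,30,.004,.03)
```

```text
plug 33 mean [0.5343 0.0324 0.0916] mid [0.5353 0.0323 0.0928] rng [0.018 0.015 0.013]
   rect [array([0.5353, 0.0323]), array([0.0179, 0.0149]), np.float64(1.5517)]
new 68 mean [0.4736 0.2938 0.1149] mid [0.474  0.2945 0.1138] rng [0.023 0.025 0.017]
   rect [array([0.4739, 0.2944]), array([0.0252, 0.0235]), np.float64(88.3748)]
used 58 mean [0.6085 0.2606 0.115 ] mid [0.609  0.2601 0.1151] rng [0.024 0.022 0.016]
   rect [array([0.6091, 0.261 ]), array([0.022 , 0.0232]), np.float64(46.9454)]
rack 791 mean [0.5399 0.2769 0.05  ] mid [0.5404 0.2783 0.05  ] rng [0.196 0.098 0.01 ]
   rect [array([0.5415, 0.2788]), array([0.057 , 0.1908]), np.float64(76.5338)]
trayrim 213 mean [ 0.5539 -0.2707  0.0272] mid [ 0.5551 -0.2697  0.028 ] rng [0.158 0.141 0.012]
   rect [array([ 0.5538, -0.2714]), array([0.1212, 0.141 ]), np.float64(78.8485)]
brass 23 mean [0.4795 0.1339 0.0312] mid [0.4806 0.1355 0.0322] rng [0.019 0.017 0.014]
   rect [array([0.4791, 0.1338]), array([0.0186, 0.0155]), np.float64(20.8639)]
steel 28 mean [ 0.5367 -0.1316  0.0307] mid [ 0.5371 -0.1321  0.0324] rng [0.019 0.018 0.014]
   rect [array([ 0.5363, -0.1313]), array([0.0173, 0.0154]), np.float64(44.9085)]
valve 123 mean [0.5557 0.0123 0.0691] mid [0.5581 0.0172 0.0716] rng [0.084 0.072 0.019]
   rect [array([0.5519, 0.0292]), array([0.0757, 0.0726]), np.float64(61.1681)]
portface 166 mean [0.5355 0.0305 0.06  ] mid [0.5403 0.0204 0.0605] rng [0.061 0.072 0.011]
   rect [array([0.5399, 0.0212]), array([0.0615, 0.0623]), np.float64(70.8873)]
base 1039 mean [0.5342 0.033  0.0193] mid [0.5473 0.0289 0.017 ] rng [0.186 0.188 0.026]
   rect [array([0.5473, 0.0288]), array([0.1867, 0.1878]), np.float64(0.1726)]
```

Heights and sizes are right: filters 140 mm apart, rack 57x191, tray 121x141. I'll move above the plug, turning the jaws towards the station's y axis.

```bash
python3 -m creep '[{"x":0.02,"y":0.05,"z":0.03,"spin":10},{"x":0.06,"y":0.10,"z":0.03,"spin":20},{"x":0.09,"y":0.15,"z":0.03,"spin":30},{"x":0.12,"y":0.20,"z":0.03,"spin":40},{"x":0.15,"y":0.25,"z":0.03,"spin":50},{"x":0.18,"y":0.30,"z":0.03,"spin":60},{"x":0.21,"y":0.35,"z":0.03,"spin":70},{"x":0.24,"y":0.40,"z":0.03,"spin":80},{"x":0.27,"y":0.45,"z":0.03,"spin":90},{"x":0.30,"y":0.50,"z":0.03,"spin":100},{"x":0.33,"y":0.55,"z":0.03,"spin":110},{"x":0.35,"y":0.59,"z":0.03,"spin":120}]' 0.087 20
python3 -m creep '[{"x":0.02,"y":0.02,"z":-0.01,"spin":10},{"x":0.034,"y":0.048,"z":-0.03,"spin":20},{"x":0.034,"y":0.048,"z":-0.03,"spin":29},{"x":0.034,"y":0.048,"z":-0.03,"spin":29},{"x":0.034,"y":0.048,"z":-0.03,"spin":29},{"x":0.034,"y":0.048,"z":-0.03,"spin":29}]'
python3 - <<'E'
from h import *
c=snap("wrist","w1.png")
E
```

```text
time: 1.6
ee_pos: [0.5015, -0.0142, 0.2775]
eef_rot: [0.926, 0.378, 0.0, -0.0]
ft_force: [0.4, 0.2, -0.8]
width: 0.087
time: 2.35
ee_pos: [0.5349, 0.031, 0.2478]
eef_rot: [0.805, 0.593, 0.0, 0.0]
ft_force: [-0.1, 0.7, -0.2]
width: 0.0871
```

View pics/w1.png

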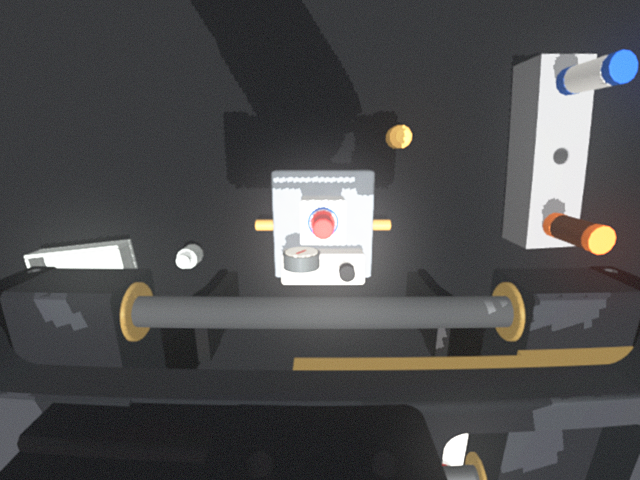

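The plug is at (322,223), and the station's edges are parallel to the picture, so the jaw yaw of about 73° suits. The gauge and valve box lie below at (300,258)–(345,270). The rack is on the right.

Run:
```python
from h import *
from scipy.optimize import least_squares
c=np.load("pics/w1.npz");W=world(c);hsv=cv2.cvtColor(c["pixels"],cv2.COLOR_BGR2HSV)
def red(zl,zh):
    s=(W[...,2]>zl)&(W[...,2]<zh)&((hsv[...,0]<8)|(hsv[...,0]>172))&(hsv[...,1]>100)
    s[:, :290]=0;s[:,360:]=0;s[250:]=0
    return W[s]
t=red(.087,.097);print(len(t),t.mean(0),(t.min(0)+t.max(0))/2,np.ptp(t,axis=0))
def circ(P,rad):
    return least_squares(lambda q:np.hypot(*(P[:,:2]-q).T)-rad,P[:,:2].mean(0)+[.0,0],loss="soft_l1",f_scale=.001).x
w=red(.067,.087);print(len(w),circ(w,.010) if len(w) else 0)
s=(W[...,2]>.055)&(W[...,2]<.063);s[:170]=0;s[250:]=0;s[:,:280]=0;s[:,370:]=0
p=W[s];print("face",len(p),p[:,2].mean(),cv2.minAreaRect(p[:,:2].astype(np.float32)))
print(-c["R"].T@c["t"], r.read_state()["ee_pos"])
for n,(u,v) in dict(new=(620,67),used=(600,240)).items():
    q=W[v-15:v+16,u-15:min(640,u+16)].reshape(-1,3);q=q[(q[:,2]>.112)&(q[:,2]<.12)];print(n,len(q),q.mean(0),np.ptp(q,axis=0))
```

```text
63 [0.52565117 0.03572384 0.09093937] [0.52737871 0.03385062 0.09022792] [0.01002874 0.01826251 0.00621422]
77 [0.5323877  0.03327157]
face 1446 0.06014074412290568 ((0.5320119261741638, 0.03328289836645126), (0.043963558971881866, 0.04417303204536438), 73.10454559326172)
[0.46821023 0.05227581 0.38517458] [0.53488924 0.03108121 0.24779197]
new 821 [0.47122508 0.29437537 0.11585651] [0.02439537 0.02562462 0.00649233]
used 682 [0.60601432 0.26085613 0.11576175] [0.02578805 0.02574008 0.00597628]
```

Close view: port face centre (0.532, 0.033), z 0.060, 44x44 mm, yaw 73.1°. This agrees with the top view to within 3 mm. Next I descend on the plug's grip, keeping the fingertips above the flange.

```bash
python3 -m creep '[{"x":-0.001,"y":0.002,"z":-0.05},{"x":-0.001,"y":0.002,"z":-0.10},{"x":-0.001,"y":0.002,"z":-0.13},{"x":-0.001,"y":0.002,"z":-0.145},{"x":-0.001,"y":0.002,"z":-0.155},{"x":-0.001,"y":0.002,"z":-0.155},{"x":-0.001,"y":0.002,"z":-0.155}]' 0.05
python3 -m creep '[{"z":0},{"z":0},{"z":0},{"z":0},{"z":0},{"z":0}]' 0 15
python3 -m creep '[{"z":0.01},{"z":0.025},{"z":0.05},{"z":0.09},{"z":0.12},{"z":0.12}]'
python3 -c "
from h import *
snap('wrist','w2.png')"
```

```text
invalid input at $[0]: expected keys x, y, z, spin
invalid input at $[0]: expected keys x, y, z, spin
invalid input at $[0]: expected keys x, y, z, spin
```

View pics/w2.png

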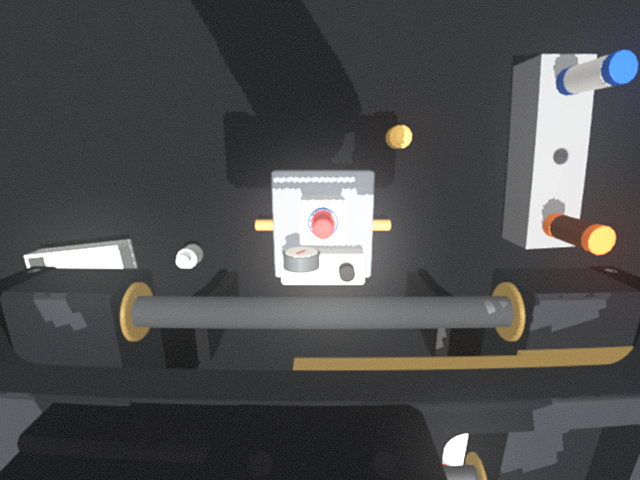

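The calls were refused because every row needs all four keys. Nothing moved, and the picture is the same as before (plug at 322,223). I'll repeat with full rows.

```bash
python3 -m creep '[{"x":-0.001,"y":0.002,"z":-0.05,"spin":0},{"x":-0.001,"y":0.002,"z":-0.10,"spin":0},{"x":-0.001,"y":0.002,"z":-0.13,"spin":0},{"x":-0.001,"y":0.002,"z":-0.145,"spin":0},{"x":-0.001,"y":0.002,"z":-0.155,"spin":0},{"x":-0.001,"y":0.002,"z":-0.155,"spin":0},{"x":-0.001,"y":0.002,"z":-0.155,"spin":0}]' 0.05
python3 -m creep '[{"x":0,"y":0,"z":0,"spin":0},{"x":0,"y":0,"z":0,"spin":0},{"x":0,"y":0,"z":0,"spin":0},{"x":0,"y":0,"z":0,"spin":0},{"x":0,"y":0,"z":0,"spin":0},{"x":0,"y":0,"z":0,"spin":0}]' 0 15
python3 -c "
from h import *
snap('wrist','w3.png')"
```

```text
time: 3.32
ee_pos: [0.5345, 0.0336, 0.0936]
eef_rot: [0.804, 0.595, 0.001, 0.0]
ft_force: [-0.2, -0.0, -0.4]
width: 0.0501
time: 4.08
ee_pos: [0.5339, 0.0334, 0.0926]
eef_rot: [0.804, 0.595, 0.0, 0.0]
ft_force: [-1.1, -0.3, 1.9]
width: 0.0198
```

The jaws are on the 20 mm grip, so I'll lift.

```bash
python3 -m creep '[{"x":0,"y":0,"z":0.005,"spin":0},{"x":0,"y":0,"z":0.015,"spin":0},{"x":0,"y":0,"z":0.04,"spin":0},{"x":0,"y":0,"z":0.08,"spin":0},{"x":0,"y":0,"z":0.09,"spin":0},{"x":0,"y":0,"z":0.09,"spin":0}]'
python3 -c "
from h import *
snap('wrist','w4.png')"
```

```text
time: 4.88
ee_pos: [0.5342, 0.0334, 0.1832]
eef_rot: [0.804, 0.595, 0.0, 0.001]
ft_force: [-0.0, -0.2, -0.8]
width: 0.0195
```

View pics/w4.png

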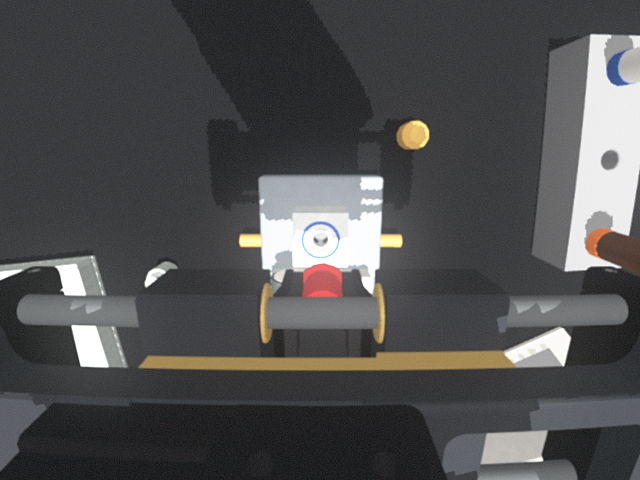

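The plug is held, and the port hole is open at (320,240). I'll measure the ring and work out the way to the tray.

```bash
cat >> h.py <<'E'
def toworld(c,u,v,z):
    K=c["K"];p=np.array([(u-K[0,2])/K[0,0],(v-K[1,2])/K[1,1]]);q=p.copy()
    for _ in range(8): q=p/(1+c["k1"]*(q@q))
    d=c["R"].T@np.array([*q,1]);o=-c["R"].T@c["t"];return o+d*(z-o[2])/d[2]
E
python3 - <<'E'
from h import *
c=np.load("pics/w4.npz");hsv=cv2.cvtColor(c["pixels"],cv2.COLOR_BGR2HSV)
b=((hsv[...,0]>100)&(hsv[...,0]<130)&(hsv[...,1]>80)).astype(np.uint8);b[:210]=0;b[270:]=0;b[:,:290]=0;b[:,350:]=0
k=cv2.findContours(b,cv2.RETR_EXTERNAL,cv2.CHAIN_APPROX_NONE)[0];k=max(k,key=len);e=cv2.fitEllipse(k);print(e)
print("ring",toworld(c,*e[0],.060))
W=world(c);s=abs(W[...,2]-.06)<.003;s[:200]=0;s[268:]=0;s[:,:280]=0;s[:,360:]=0
print("face z",np.nanmean(W[s],axis=0),cv2.minAreaRect(W[s][:,:2].astype(np.float32)))
E
```

```text
((320.3087158203125, 239.31863403320312), (34.095672607421875, 35.93030548095703), 100.45450592041016)
ring [0.53181213 0.03320909 0.06      ]
face z [0.5307101  0.03367379 0.06010825] ((0.5318827629089355, 0.03334556519985199), (0.04401136189699173, 0.04394593834877014), 72.98822021484375)
```

```bash
python3 -m creep '[{"x":0.003,"y":-0.03,"z":0.01,"spin":0},{"x":0.007,"y":-0.08,"z":0.01,"spin":0},{"x":0.01,"y":-0.14,"z":0.01,"spin":0},{"x":0.014,"y":-0.20,"z":0.01,"spin":0},{"x":0.018,"y":-0.26,"z":0.01,"spin":0},{"x":0.02,"y":-0.295,"z":0,"spin":0},{"x":0.02,"y":-0.304,"z":-0.03,"spin":0},{"x":0.02,"y":-0.304,"z":-0.08,"spin":0},{"x":0.02,"y":-0.304,"z":-0.12,"spin":0},{"x":0.02,"y":-0.304,"z":-0.133,"spin":0},{"x":0.02,"y":-0.304,"z":-0.133,"spin":0},{"x":0.02,"y":-0.304,"z":-0.133,"spin":0}]'
python3 -m creep '[{"x":0,"y":0,"z":0,"spin":0},{"x":0,"y":0,"z":0,"spin":0},{"x":0,"y":0,"z":0,"spin":0},{"x":0,"y":0,"z":0.02,"spin":0},{"x":0,"y":0,"z":0.07,"spin":0},{"x":0,"y":0,"z":0.13,"spin":0},{"x":0,"y":0,"z":0.17,"spin":0},{"x":0,"y":0,"z":0.17,"spin":0}]' 0.04
python3 -c "
from h import *
snap('wrist','w5.png')"
```

```text
time: 6.42
ee_pos: [0.5546, -0.2707, 0.0507]
eef_rot: [0.804, 0.595, 0.0, 0.001]
ft_force: [-0.4, 0.8, -0.4]
width: 0.0195
time: 7.42
ee_pos: [0.5556, -0.2707, 0.2248]
eef_rot: [0.804, 0.595, 0.002, 0.003]
ft_force: [-0.0, 0.9, -0.5]
width: 0.0403
```

View pics/w5.png

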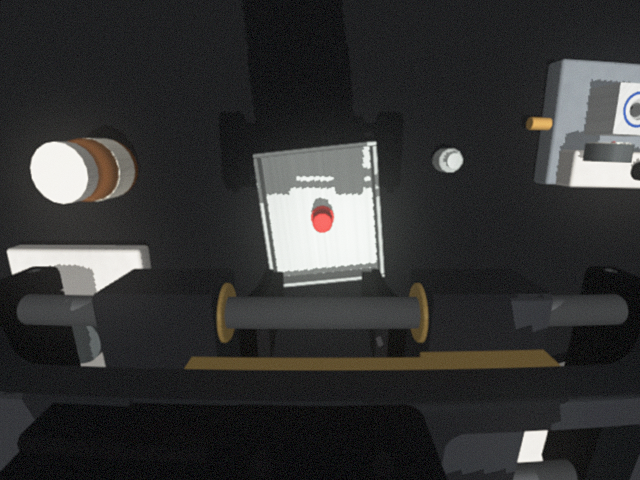

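The plug stands in the tray near (322,218). Its known release position gives a check of the wrist camera against the tool. On to the new filter.

```bash
python3 - <<'E'
from h import *
from scipy.optimize import least_squares
c=np.load("pics/w5.npz");W=world(c);hsv=cv2.cvtColor(c["pixels"],cv2.COLOR_BGR2HSV)
s=((hsv[...,0]<8)|(hsv[...,0]>172))&(hsv[...,1]>100)&(W[...,2]>.020)&(W[...,2]<.05);s[:190]=0;s[250:]=0;s[:,:290]=0;s[:,360:]=0
P=W[s];w=P[P[:,2]<.041];t=P[P[:,2]>.043]
print(len(w),least_squares(lambda q:np.hypot(*(w[:,:2]-q).T)-.01,w[:,:2].mean(0)+[.005,0],loss="soft_l1",f_scale=.001).x,t.mean(0),np.ptp(t,axis=0))
E
python3 -m creep '[{"x":-0.005,"y":0.03,"z":0.0,"spin":0},{"x":-0.01,"y":0.08,"z":0.01,"spin":0},{"x":-0.02,"y":0.14,"z":0.02,"spin":0},{"x":-0.03,"y":0.20,"z":0.02,"spin":0},{"x":-0.04,"y":0.26,"z":0.02,"spin":0},{"x":-0.05,"y":0.32,"z":0.02,"spin":0},{"x":-0.06,"y":0.38,"z":0.02,"spin":0},{"x":-0.07,"y":0.44,"z":0.02,"spin":0},{"x":-0.08,"y":0.50,"z":0.02,"spin":0},{"x":-0.083,"y":0.55,"z":0.01,"spin":0},{"x":-0.083,"y":0.565,"z":0,"spin":0},{"x":-0.083,"y":0.565,"z":0,"spin":0}]' 0.06
python3 -m creep '[{"x":0,"y":0,"z":0,"spin":0},{"x":0,"y":0,"z":0,"spin":0}]'
python3 -c "
from h import *
snap('wrist','w6.png')"
```

```text
62 [ 0.55296398 -0.26936952] [ 0.55195985 -0.2691952   0.04601548] [0.01840025 0.0189901  0.00463877]
time: 8.98
ee_pos: [0.4695, 0.2952, 0.2182]
eef_rot: [0.803, 0.596, -0.001, -0.001]
ft_force: [-0.4, -0.2, 0.8]
width: 0.0601
time: 9.22
ee_pos: [0.4715, 0.2933, 0.2199]
eef_rot: [0.805, 0.594, 0.0, 0.0]
ft_force: [0.1, 0.4, 0.4]
width: 0.0601
```

View pics/w6.png

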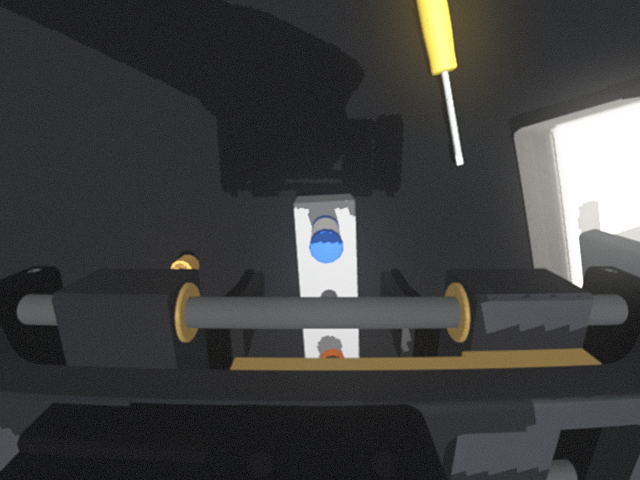

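The filter's blue top is at (326,246), between the jaws. Measuring it relative to the tool.

Run:
```python
from h import *
c=np.load("pics/w6.npz");W=world(c);hsv=cv2.cvtColor(c["pixels"],cv2.COLOR_BGR2HSV)
s=(hsv[...,0]>95)&(hsv[...,0]<130)&(hsv[...,1]>80)&(abs(W[...,2]-.116)<.003);s[:,:295]=0;s[:,360:]=0;s[:220]=0;s[275:]=0
t=W[s];print(len(t),t.mean(0),cv2.minEnclosingCircle(t[:,:2].astype(np.float32)))
s=r.read_state();print(s["ee_pos"],s["eef_rot"])
```

```text
869 [0.47050867 0.29710063 0.11607447] ((0.4709118902683258, 0.29708993434906006), 0.012941704131662846)
[0.47142929 0.29340271 0.21992914] [8.04544430e-01 5.93892338e-01 1.88675699e-04 3.39929599e-04]
```

```bash
python3 -m creep '[{"x":0.001,"y":0.002,"z":-0.02,"spin":0},{"x":0.001,"y":0.002,"z":-0.06,"spin":0},{"x":0.001,"y":0.002,"z":-0.10,"spin":0},{"x":0.001,"y":0.002,"z":-0.117,"spin":0},{"x":0.001,"y":0.002,"z":-0.124,"spin":0},{"x":0.001,"y":0.002,"z":-0.124,"spin":0},{"x":0.001,"y":0.002,"z":-0.124,"spin":0}]' 0.06
python3 -m creep '[{"x":0,"y":0,"z":0,"spin":0},{"x":0,"y":0,"z":0,"spin":0},{"x":0,"y":0,"z":0,"spin":0},{"x":0,"y":0,"z":0,"spin":0},{"x":0,"y":0,"z":0,"spin":0},{"x":0,"y":0,"z":0,"spin":0}]' 0 40
python3 -c "
from h import *
snap('wrist','w7.png')"
```

```text
time: 10.15
ee_pos: [0.4725, 0.297, 0.0968]
eef_rot: [0.804, 0.595, 0.001, 0.0]
ft_force: [-0.6, 0.3, 0.3]
width: 0.06
time: 10.9
ee_pos: [0.4719, 0.2964, 0.0956]
eef_rot: [0.804, 0.595, 0.0, -0.0]
ft_force: [-0.3, -0.0, 0.0]
width: 0.0248
```

Gripped at 25 mm. I'll lift and carry it above the port, with the tip about 15 mm over the face, for a look.

```bash
python3 -m creep '[{"x":0,"y":0,"z":0.01,"spin":0},{"x":0,"y":0,"z":0.03,"spin":0},{"x":0,"y":0,"z":0.06,"spin":0},{"x":0,"y":0,"z":0.10,"spin":0},{"x":0.005,"y":-0.02,"z":0.11,"spin":0},{"x":0.015,"y":-0.07,"z":0.11,"spin":0},{"x":0.03,"y":-0.13,"z":0.11,"spin":0},{"x":0.045,"y":-0.19,"z":0.11,"spin":0},{"x":0.058,"y":-0.24,"z":0.11,"spin":0},{"x":0.062,"y":-0.263,"z":0.105,"spin":0},{"x":0.062,"y":-0.264,"z":0.08,"spin":0},{"x":0.062,"y":-0.264,"z":0.07,"spin":0}]'
python3 -m creep '[{"x":0,"y":0,"z":0,"spin":0},{"x":0,"y":0,"z":0,"spin":0},{"x":0,"y":0,"z":0,"spin":0}]'
python3 - <<'E'
from h import *
a=snap('wrist','w8.png')["pixels"];b=snap('side','side2.png')["pixels"]
A=cv2.resize(a[150:350,220:420],(600,600));B=cv2.resize(b[200:300,270:400],None,fx=4,fy=4)
cv2.imwrite("pics/c8.png",a);cv2.imwrite("pics/m8.png",np.hstack([A[:,100:500],cv2.resize(B[:,120:360],(400,600))]))
E
```

```text
time: 12.45
ee_pos: [0.5336, 0.0323, 0.1657]
eef_rot: [0.804, 0.594, -0.0, -0.0]
ft_force: [0.5, -0.6, -0.2]
width: 0.0251
time: 12.82
ee_pos: [0.5343, 0.0328, 0.1664]
eef_rot: [0.804, 0.595, 0.0, 0.0]
ft_force: [-0.1, 0.3, -0.3]
width: 0.0249
```

View pics/m8.png

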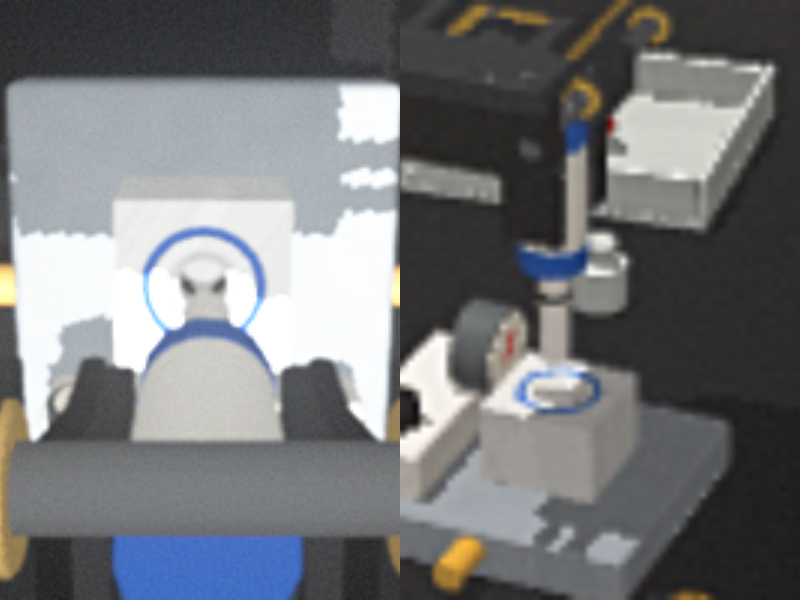

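Left crop (wrist): the stem is centred on the blue ring, columns about 206 vs 205. Right crop (side): stem column about 556 vs ring 558, which is under 1 mm. Both are inside the taper's ±2.5 mm capture, so I'll enter 10 mm and check the force.

```bash
python3 -m creep '[{"x":0,"y":0,"z":-0.008,"spin":0},{"x":0,"y":0,"z":-0.014,"spin":0},{"x":0,"y":0,"z":-0.018,"spin":0},{"x":0,"y":0,"z":-0.022,"spin":0},{"x":0,"y":0,"z":-0.026,"spin":0},{"x":0,"y":0,"z":-0.026,"spin":0},{"x":0,"y":0,"z":-0.026,"spin":0}]'
```

```text
time: 13.8
ee_pos: [0.5337, 0.0324, 0.1394]
eef_rot: [0.804, 0.595, -0.0, -0.0]
ft_force: [-1.5, -0.1, -1.9]
width: 0.0247
```

The stem is in with almost no force. I'll raise the grip to 60 N and press through the seal.

```bash
python3 -m creep '[{"x":0,"y":0,"z":0,"spin":0},{"x":0,"y":0,"z":-0.003,"spin":0},{"x":0,"y":0,"z":-0.006,"spin":0},{"x":0,"y":0,"z":-0.009,"spin":0},{"x":0,"y":0,"z":-0.011,"spin":0},{"x":0,"y":0,"z":-0.013,"spin":0},{"x":0,"y":0,"z":-0.013,"spin":0}]' 0 60
python3 -m creep '[{"x":0,"y":0,"z":-0.002,"spin":0},{"x":0,"y":0,"z":-0.004,"spin":0},{"x":0,"y":0,"z":-0.006,"spin":0},{"x":0,"y":0,"z":-0.006,"spin":0},{"x":0,"y":0,"z":-0.006,"spin":0}]'
```

```text
time: 14.68
ee_pos: [0.5337, 0.0325, 0.1263]
eef_rot: [0.804, 0.595, -0.0, -0.0]
ft_force: [-2.8, -0.8, -1.4]
width: 0.0243
time: 15.3
ee_pos: [0.5337, 0.0325, 0.1205]
eef_rot: [0.804, 0.595, -0.0, -0.0]
ft_force: [-4.3, -0.4, 2.5]
width: 0.0241
```

```bash
python3 -m creep '[{"x":0,"y":0,"z":-0.001,"spin":0},{"x":0,"y":0,"z":-0.002,"spin":0},{"x":0,"y":0,"z":-0.002,"spin":0}]'
python3 - <<'E'
from h import *
b=snap('side','side3.png')["pixels"];a=snap('wrist','w9.png')["pixels"]
B=cv2.resize(b[215:290,295:355],(480,600),interpolation=cv2.INTER_CUBIC);cv2.imwrite("pics/m9.png",B)
E
```

```text
time: 15.68
ee_pos: [0.5345, 0.0324, 0.1203]
eef_rot: [0.804, 0.595, 0.0, 0.001]
ft_force: [-10.4, -2.1, 21.8]
width: 0.0245
```

View pics/m9.png

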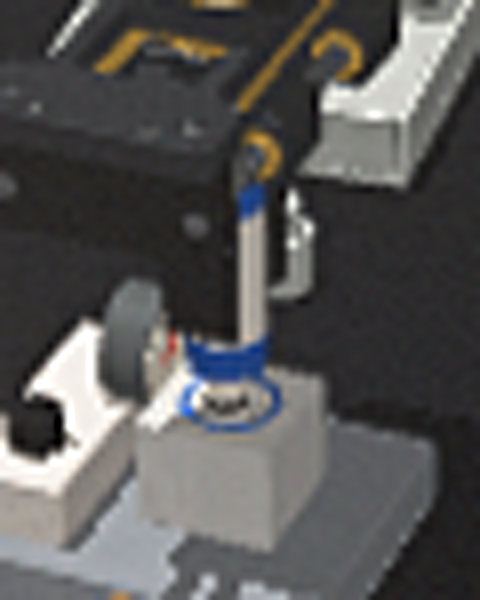

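Force rises to 22 N with the TCP stopped at 0.1203. Home was expected at about 0.1206, so the filter has bottomed. In the picture the body's lower ring stands about 15 mm above the face at (228,360), with the black mark in the hole at (225,403). I'll take off the pressure and side load, release and rise.

```bash
python3 -m creep '[{"x":-0.001,"y":0,"z":0.0015,"spin":0},{"x":-0.001,"y":0,"z":0.0015,"spin":0},{"x":-0.001,"y":0,"z":0.0015,"spin":0}]'
python3 -m creep '[{"x":0,"y":0,"z":0,"spin":0},{"x":0,"y":0,"z":0,"spin":0},{"x":0,"y":0,"z":0,"spin":0},{"x":0,"y":0,"z":0,"spin":0},{"x":0,"y":0,"z":0.02,"spin":0},{"x":0,"y":0,"z":0.06,"spin":0},{"x":0,"y":0,"z":0.11,"spin":0},{"x":-0.04,"y":0,"z":0.14,"spin":0},{"x":-0.08,"y":0,"z":0.14,"spin":0},{"x":-0.08,"y":0,"z":0.14,"spin":0},{"x":-0.08,"y":0,"z":0.14,"spin":0}]' 0.06
python3 - <<'E'
from h import *
c=snap('side','side4.png');b=c["pixels"];t=snap('top','top2.png');a=snap('wrist','w10.png')
B=cv2.resize(b[215:290,295:355],(480,600),interpolation=cv2.INTER_CUBIC);cv2.imwrite("pics/m10.png",np.hstack([B,cv2.resize(t["pixels"][190:310,190:440],(320,154)).repeat(1,0) if 0 else cv2.resize(t["pixels"][190:340,280:360],(320,600))]))
def ax(c,n,hs=None):
    W=world(c);s=(np.hypot(W[...,0]-.533,W[...,1]-.033)<.018)&(W[...,2]>.080)&(W[...,2]<.16)
    P=W[s];print(n,len(P),"zmax",P[:,2].max())
    for l,h in((.078,.1),(.1,.12),(.12,.138)):
        q=P[(P[:,2]>l)&(P[:,2]<h)];print(l,len(q),q.mean(0).round(4) if len(q) else "")
    q=P[P[:,2]>.136];print("top",np.median(q,axis=0).round(4),len(q))
ax(c,"side");ax(t,"top");ax(a,"wrist")
# other items
o=np.load("pics/top1.npz");d=cv2.absdiff(o["pixels"],t["pixels"]).max(2)>60
for n,(u,v) in dict(brass=(276,259),steel=(362,240),used=(230,213),new=(217,259),driver=(175,300),jar=(473,273),tA=(256,170),tB=(380,171),plugport=(308,240),tray=(407,236)).items(): print(n,int(d[v-20:v+21,u-18:u+19].sum()))
E
```

```text
time: 16.15
ee_pos: [0.5337, 0.0324, 0.1205]
eef_rot: [0.804, 0.595, 0.001, 0.0]
ft_force: [1.6, -1.6, 3.0]
width: 0.0242
time: 17.52
ee_pos: [0.4534, 0.0324, 0.261]
eef_rot: [0.804, 0.595, 0.0, 0.001]
ft_force: [0.5, -0.1, 0.7]
width: 0.0601
side 275 zmax 0.1434298782516769
0.078 83 [0.534  0.0413 0.0893]
0.1 75 [0.5344 0.0416 0.11  ]
0.12 61 [0.5348 0.0426 0.1286]
top [0.5353 0.0379 0.1406] 60
top 26 zmax 0.15028717094697053
0.078 0 
0.1 0 
0.12 9 [0.5416 0.0336 0.1358]
top [0.5405 0.0361 0.1405] 22
wrist 490 zmax 0.14337797807906763
0.078 155 [0.5222 0.0359 0.0888]
0.1 4 [0.521  0.0376 0.1005]
0.12 0 
top [0.5375 0.0313 0.1413] 331
brass 936
steel 0
used 0
new 95
driver 0
jar 0
tA 0
tB 0
plugport 436
tray 68
```

View pics/m10.png

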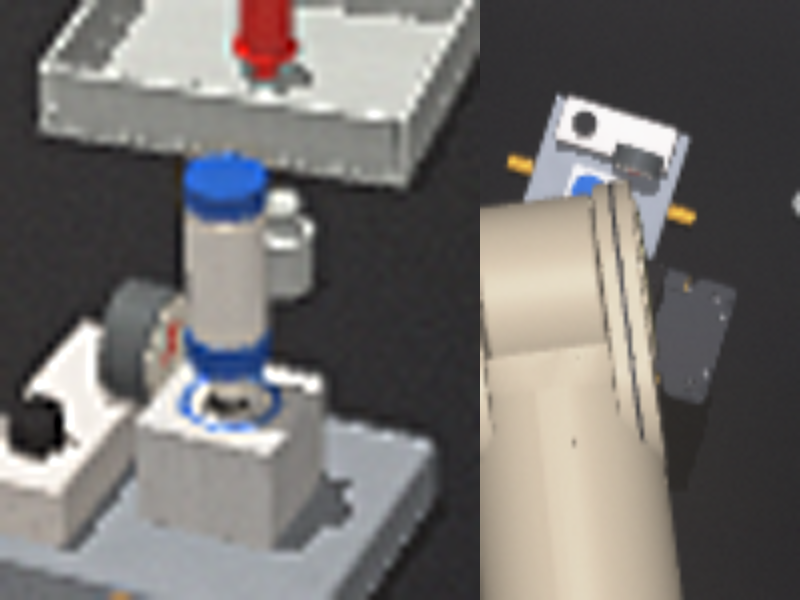

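The filter stands upright in the port, with its top at z 0.1405–0.1413 against 0.141 when home. The plug stands in the tray. The brass weight is hidden by the arm in the top view, so I'll check it in the side view and then hand in.

Run:
```python
from h import *
a=np.load("pics/side1.npz")["pixels"];b=np.load("pics/side4.npz")["pixels"]
print("brass diff",int((cv2.absdiff(a,b).max(2)>60)[296:318,334:353].sum()))
s=r.read_state();print(s["time"],abs(s["joint_vel"]).max());r.close_job()
```

```text
brass diff 42
17.675 0.007684499700613021
the job is handed in; nothing more can be done
```

Run:
```python
from h import *
for f in("side1","side4"):
    c=np.load(f"pics/{f}.npz");h=cv2.cvtColor(c["pixels"],cv2.COLOR_BGR2HSV);W=world(c)
    s=(abs(h[...,0].astype(int)-20)<8)&(h[...,1]>120)&(abs(W[...,0]-.48)<.03)&(abs(W[...,1]-.134)<.04);print(f,s.sum(),W[s].mean(0).round(4))
```

```text
side1 134 [0.4785 0.1394 0.0192]
side4 141 [0.4786 0.1396 0.0185]
```

The job is handed in at 17.7 s of the 62 s allowed. I pulled the red plug out of the port and set it in the tray. I then pressed the new filter through the seal until it bottomed, let go and moved the arm clear.

- **Filter home:** when pressed, the force rose to about 22 N with the tool stopped at z 0.1203. After release the filter stands upright with its top at z 0.1405–0.1413 m, against 0.141 m when fully home.
- **Seal:** I saw no clear 5–18 N peak in the few force readings taken between steps, so the evidence that it passed the seal is the stop and the final height. There was a brief side force of about 10 N while pressing, which I relieved before letting go.
- **Plug:** it stands in the tray.
- **Other things:** before/after pictures show no change at the used filter, steel weight, driver, jar or either rest. The arm hid the brass weight from the top camera. A side-view difference test flagged 42 pixels near it, and I had already handed in when that result came back. A check of the saved pictures afterwards put the weight in the same place to within 1 mm. I think the flagged pixels come from the new filter no longer being next to it in that view.
- **Camera disagreement:** the top and wrist cameras differed by 2–3 mm on the port's position. I used values in between, and the stem entered with almost no force.

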